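# Press a push-on retaining cap onto the bare board stud

### The job

One of the two plain studs in the open controller housing still lacks its toothed push-on cap. Take the steel cap from the parts tray, put it mouth down on the bare stud and press it straight down until it sits upright and fully home on the collar at the foot of the stud; then let go. Leave the sleeve and the knob where they stand in the tray, and do not knock the finished cap on the other stud.

Things in the scene. Friction and masses are not known exactly. Their poses are not given: they have to be found in the camera images.
- cap: The loose push-on cap: plain steel cylinder 20 mm across, 26 mm tall, closed flat crown, open mouth below, 45 g; it stands mouth down. Origin: centre of its underside (mouth rim); z up along its axis. Inside: mouth 15 mm wide for 5 mm, guide bore 9.4 mm wide for 6 mm, then two rows of small teeth, 12.5 and 17.5 mm above the underside, on a 6.6 mm circle. Any yaw will do.
- stud_seat (a point): Centre of the top of the collar (22 mm across, 3 mm thick) at the bare stud's foot, 23 mm above the table: the cap's underside must rest here. z up. The stud: plain steel pin, 8 mm thick, round end 22 mm above this point. The cap slides on freely to about 9 mm above this point; there the teeth bite, and pushing it home takes about 6 to 16 N, whether held or pushed on the crown. It stays where it is left.
- housing: The fixed grey controller housing, 120 mm (its x) by 230 mm (its y), rim 26 mm, circuit board 20 mm above the table. Origin: centre of its underside. The two studs stand on its y axis, 68 mm either side of the centre; either can be the bare one. Relays and chokes within 36 mm of the centre along y rise to 34 mm above the table. A black cable gland sticks out 34 mm at -y.
- capped_stud: The other stud, finished: a fixed, identical cap seated on its collar, crown 49 mm above the table. Origin: centre of the underside of its collar. Not to be touched.
- tray: Fixed blue parts tray, 130 mm (its x) by 200 mm (its y), floor 3 mm and rim 8 mm above the table. Origin: centre of its underside. The cap, the sleeve and the knob stand in it in a row along its y axis, about 60 mm apart, in any order.
- sleeve: Bystander: loose plain steel spacer sleeve, 20 mm across and 26 mm tall like the cap, but open right through (12 mm hole). Origin: centre of its underside.
- knob: Bystander: loose black plastic knob, 26 mm across at its foot, 20 mm tall. Origin: centre of its underside.
Not all that is in view belongs to the job. What is shaped like the cap but brown is not meant.

How it is judged:
By the outcome, as a careful person would: the job done as asked, in the order asked, and still so for the second after the job is handed in, with the robot touching nothing.
It also fails if it takes over 43 s, if anything falls off the work surface, if the arm or the gripper's body presses on something with over 40 N, if the wrist force passes 120 N, or if a joint passes its speed limit or range.

### The arm

A 6-joint arm with a two-finger parallel gripper is mounted at the origin on the work surface. World frame = base frame: x ahead of the robot, y to its left, z up, the work surface at z = 0. Lengths are in m, angles in rad, forces in N, time in s.
With the tool pointing down it reaches from about 0.35 to 0.925 m from the base axis. Payload 6.4 kg.
Tool frame: the origin (TCP) lies midway between the tips of the shut fingers; the grasp point (between the pads) lies 19 mm behind it; z points along the fingers, y is the direction in which the jaws open and shut (so a half turn about z gives the same grasp; the last joint's range is limited). The gripper opens to 94 mm and grips with 3 to 60 N. Pads are 16 mm wide; open, the fingers measure 119 mm over their backs; the gripper's body (75 mm by 177 mm) begins 78 mm behind the grasp point.
Start: joints at [-1.453, 0.245, 1.558, -0, 1.339, -0.174], TCP at [0.187, -0.623, 0.205] pointing down, gripper open.
Joint ranges: [-3.13, 3.13], [-1.02, 2.26], [0.13, 2.54], [-0.95, 4.09], [0.21, 2.88], [-2.74, 2.74]. Speed limits (rad/s): [2.57, 2.57, 3.14, 3.14, 3.14, 3.14].

### API

Orientations are given as [roll, pitch, yaw] about the fixed x, y, z axes, in that order (R = Rz(yaw) Ry(pitch) Rx(roll)).
In Python, from rig import robot gives the robot as it stands. Calls block until the motion is done:
- robot.move_pose(position, orientation): joint-space move of the TCP to a pose.
- robot.servo_line(position, attitude=None, v=0.15, contact_N=None): straight line of the TCP; attitude=None keeps the orientation; v is the mean speed in m/s. With contact_N (N) it stops when the force on the tool has changed by that much, and returns True; else False.
- robot.goto_joints(angles): joint-space move.
- robot.open() and robot.gripper_close(f_grip=None): open the fingers fully, or close them until they stop; f_grip is the grip in N (None keeps the last).
- robot.hold(seconds).
- robot.solve_ik(position, orientation): joint angles nearest the present ones, or None.
- robot.sense(): the state.
- robot.camera(name): name is "scene" or "top" or "wrist"; returns a dict with "frame" (420x560x3 uint8, red, green, blue), "fx", "fy", "cx", "cy" (pixels), "rvec" (rotation vector, rad) and "tvec" (3), from world to camera coordinates, as OpenCV has them. Camera axes: x right, y down, z forward; pixel columns grow to the right and rows downward; lengths in m; the calibration is good to about 2 mm. The wrist camera is an equidistant fisheye: a pixel r from the principal point sees the ray r / f radians off the axis. A picture is of the moment at which its call begins. There is no depth.
A pose or a line that the arm cannot do raises robot.MotionError and nothing moves.
- robot.finish_job(): hands the job in, once; it reports no verdict.
The state is a dict: "t": time; "joint_positions": joint angles; "dq": joint speeds; "effort": joint torques, N m; "ee_pos": TCP position; "ee_rot": TCP orientation; "contact_force": force on the tool from outside, world axes, zero at the start; "wrist_torque": the same for the moment, N m; "gripper_width": finger opening in m.
Only numpy, scipy, OpenCV 4.12 (cv2) and the standard library are available. Lean on these libraries where they do the work, as an engineer would, in place of code of your own. Each camera call takes 0.05 s, during which the arm holds its last target. There are 200 camera calls.

## Working session

There is one attempt and no reset: what is moved stays moved. The work goes in short steps, each a Python script; the robot and the scene stay as the last script left them, time stands still between calls to the robot, and variables do not carry over. Pictures are saved under pics/ and viewed, about 8 in all and at most 12, crops included, and the job is handed in when it is done.

```bash
mkdir -p pics
cat > h.py <<'E'
import numpy as np, cv2
from rig import robot
def shot(n,name=None):
    c=robot.camera(n)
    if name: cv2.imwrite('pics/'+name,cv2.cvtColor(c['frame'],cv2.COLOR_RGB2BGR))
    return c
def ray(c,u,v,fish=False):
    R=cv2.Rodrigues(np.array(c['rvec'],float))[0];t=np.array(c['tvec'],float).ravel()
    x=(u-c['cx'])/c['fx'];y=(v-c['cy'])/c['fy']
    if fish:
        th=np.hypot(x,y);s=np.sin(th)/th if th>1e-9 else 1
        d=np.array([x*s,y*s,np.cos(th)])
    else: d=np.array([x,y,1.])
    return -R.T@t,R.T@d
def onz(c,u,v,z,fish=False):
    o,d=ray(c,u,v,fish);return o+d*(z-o[2])/d[2]
E
python3 - <<'E'
from h import *
a=shot('top','top1.png');b=shot('scene','scene1.png')
for c in(a,b):print(c['fx'],c['cx'],c['cy'],ray(c,c['cx'],c['cy']))
s=robot.sense();print(s['t'],s['ee_rot'],s['contact_force'])
E
```

```text
452.12590161563355 282.7246522916177 208.94348460225325 (array([0.49828353, 0.02931182, 1.06007232]), array([ 0.043041  , -0.01599619, -0.99894524]))
488.6804817465123 281.96239826090635 208.3656464541332 (array([0.82502333, 0.43898653, 0.73936097]), array([-0.3326996 , -0.50865466, -0.79409156]))
0.1 [-3.13985453e+00 -3.15116312e-04  2.91845125e-01] [-0.1351859  -0.29385525  0.10429204]
```

View pics/top1.png

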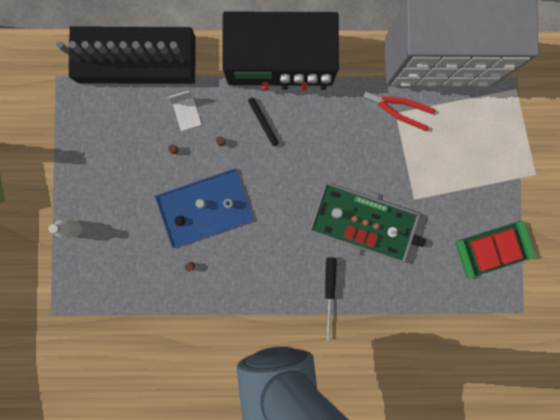

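View pics/scene1.png

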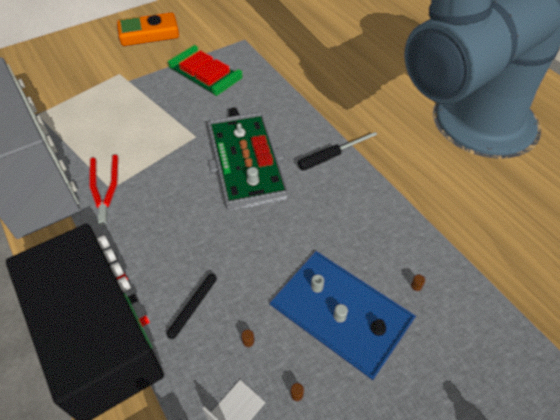

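Cap candidate at (200,204) in top, sleeve with hole at (228,204), knob at (180,221). Studs at (337,213) and (392,232). I'll zoom in to tell which one is bare.

Run:
```python
import cv2,numpy as np
t=cv2.imread('pics/top1.png');s=cv2.imread('pics/scene1.png')
r=lambda i,w,h:cv2.resize(i,(w,h),interpolation=cv2.INTER_CUBIC)
A=np.vstack([r(t[160:250,150:260],366,300),r(t[180:265,310:430],366,300)])
B=np.vstack([r(s[250:350,290:420],400,300),r(s[105:210,195:300],400,300)])
cv2.imwrite('pics/z.png',np.hstack([A,B]))
```

```text
(no output)
```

View pics/z.png

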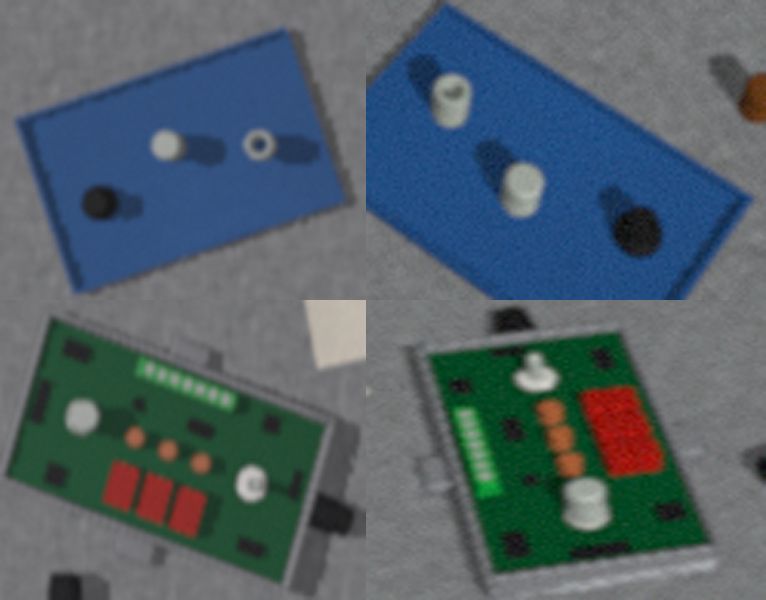

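Bare stud is at the gland end, (392,232) in top, with the finished cap at (337,213). The loose cap is the middle one in the tray, with a closed crown. I'll hover over each and measure both with the wrist camera, so that calibration offsets cancel.

Run:
```python
from h import *
c=shot('top')
cap=onz(c,199.9,203.5,.029);sl=onz(c,228,203.5,.029);kn=onz(c,180.2,220.8,.023)
st=onz(c,392.3,232.1,.023);cs=onz(c,336.9,212.9,.049)
print(cap,sl,kn,st,cs,np.linalg.norm(sl-kn),np.linalg.norm((st-cs)[:2]))
d=sl-kn;psi_t=np.arctan2(d[1],d[0]); e=cs-st;psi_h=np.arctan2(e[1],e[0]);print(psi_t,psi_h)
np.savez('m.npz',cap=cap,st=st,pt=psi_t,ph=psi_h)
q0=robot.sense()['joint_positions']
for n,p,y in(('cap',cap,psi_t),('st',st,psi_h)):
  for k in(-1,0,1):
    q=robot.solve_ik([p[0],p[1],.13],[np.pi,0,y+k*np.pi]);print(n,k,None if q is None else np.round(q,2))
```

```text
[0.55495907 0.20145189 0.029     ] [0.55502498 0.13757284 0.029     ] [0.51564998 0.24703068 0.023     ] [ 0.48986803 -0.23936436  0.023     ] [ 0.53306984 -0.10836127  0.049     ] 0.11647921623629805 0.1379427671042865
-1.2254819475872742 1.2522498266803623
cap -1 [ 0.16  0.19  1.77  0.    1.18 -0.19]
cap 0 None
cap 1 [ 0.16  0.19  1.77  0.    1.18 -0.19]
st -1 None
st 0 [-0.66  0.08  1.89  0.    1.17 -0.34]
st 1 None
```

Run:
```python
from h import *
m=np.load('m.npz')
robot.move_pose([m['st'][0],m['st'][1],.145],[np.pi,0,float(m['ph'])])
robot.hold(.2);a=shot('wrist','w_st.png');s=robot.sense();print(s['t'],s['ee_pos'],s['ee_rot'],s['contact_force'])
np.savez('w_st.npz',**{k:np.array(v) for k,v in a.items()},p=s['ee_pos'])
robot.move_pose([m['cap'][0],m['cap'][1],.129],[np.pi,0,float(m['pt'])+np.pi])
robot.hold(.2);b=shot('wrist','w_cap.png');s=robot.sense();print(s['t'],s['ee_pos'],s['ee_rot'],s['contact_force'])
np.savez('w_cap.npz',**{k:np.array(v) for k,v in b.items()},p=s['ee_pos'])
for c,p,z in((a,m['st'],.045),(b,m['cap'],.029)):
  print(c['fx'],c['cx'],c['cy'],ray(c,c['cx'],c['cy'],True))
cv2.imwrite('pics/w.png',cv2.resize(np.hstack([cv2.imread('pics/w_st.png')[:, :],cv2.imread('pics/w_cap.png')]),(800,300)))
```

```text
2.1917 [ 0.48975011 -0.23997709  0.14506529] [3.14147193e+00 1.02838706e-04 1.25126764e+00] [0.05513117 0.41323388 0.11960972]
4.075 [0.55524219 0.2007232  0.12907993] [3.14145733e+00 1.16313782e-04 1.91490853e+00] [ 0.62999487 -0.60538809  0.03214981]
325.19226210127806 275.9087629870364 208.07739529457933 (array([ 0.5109182 , -0.17673596,  0.32542637]), array([-0.07285821, -0.22232546, -0.9722464 ]))
325.19226210127806 275.9087629870364 208.07739529457933 (array([0.53238772, 0.26340745, 0.30940221]), array([ 0.07992111, -0.22048405, -0.9721108 ]))
```

View pics/w.png

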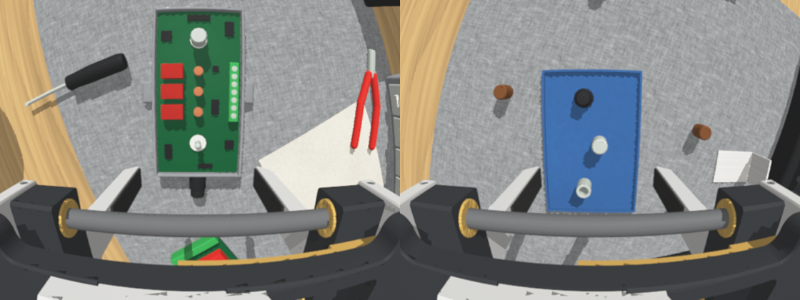

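Wrist views: stud tip near (277,203), cap crown near (279,203) in full pixels. I'll zoom both crops for exact centres.

Run:
```python
import cv2,numpy as np
a=cv2.imread('pics/w_st.png');b=cv2.imread('pics/w_cap.png')
o=[]
for i in(a,b):
    c=cv2.resize(i[180:230,252:302],(400,400),interpolation=cv2.INTER_NEAREST)
    for k in range(0,50,10): cv2.putText(c,str(252+k),(k*8,8),0,.3,(0,255,255));cv2.putText(c,str(180+k),(0,k*8+8),0,.3,(0,255,255))
    o.append(c)
    g=cv2.cvtColor(i,cv2.COLOR_BGR2HSV)[180:230,252:302]
    m=((g[...,1]<70)&(g[...,2]>140)).astype(np.uint8)
    n,l,s,ce=cv2.connectedComponentsWithStats(m)
    for k in range(1,n):
        if s[k,4]>30: print(s[k],ce[k]+[252,180])
cv2.imwrite('pics/wz.png',np.hstack(o))
```

```text
[ 13   8  24  24 448] [276.50892857 199.44196429]
[ 17  10  22  26 462] [279.29004329 202.75108225]
```

View pics/wz.png

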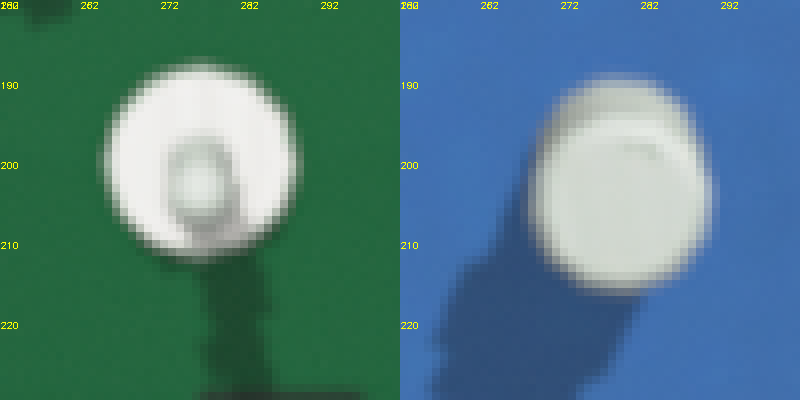

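Run:
```python
from h import *
A=np.load('w_st.npz');B=np.load('w_cap.npz')
st=onz(A,276.5,199.5,.023,1);tip=onz(A,276.4,202.3,.045,1);cap=onz(B,279.2,204.7,.029,1)
print(st,tip,cap)
# crown scale check
print(onz(B,290.4,204.7,.029,1)-onz(B,268.2,204.7,.029,1),onz(A,288.6,199.5,.023,1)-onz(A,264.4,199.5,.023,1))
np.savez('m2.npz',st=st,tip=tip,cap=cap)
psi=float(np.load('m.npz')['pt'])+np.pi
robot.move_pose([cap[0],cap[1],.06],[np.pi,0,psi])
robot.servo_line([cap[0],cap[1],.0115],v=.06)
robot.gripper_close(f_grip=30)
s=robot.sense();print(s['t'],s['ee_pos'],s['gripper_width'],s['contact_force'])
robot.servo_line([cap[0],cap[1],.13],v=.15)
robot.hold(.2)
c=shot('wrist','w_held.png');s=robot.sense();print(s['t'],s['ee_pos'],s['ee_rot'],s['gripper_width'],s['contact_force'])
np.savez('w_held.npz',**{k:np.array(v) for k,v in c.items()},p=s['ee_pos'])
i=cv2.imread('pics/w_held.png')
cv2.imwrite('pics/heldz.png',np.hstack([cv2.resize(i,(400,300)),cv2.resize(i[180:300,200:360],(400,300),interpolation=0)]))
```

```text
[ 0.49143115 -0.23810927  0.023     ] [ 0.49196913 -0.23601704  0.045     ] [0.55714948 0.20368351 0.029     ]
[0.01850927 0.00660724 0.        ] [ 0.02184467 -0.0072562   0.        ]
6.5667 [0.55712952 0.20367258 0.01147237] 0.018641130106305873 [ 0.83647049  1.33931025 -0.42905469]
7.7583 [0.5566376  0.20357109 0.12901335] [-3.13992417e+00 -2.80789944e-04  1.91608319e+00] 0.018548844838477678 [-0.72707416  0.0731742  -0.79235467]
```

View pics/heldz.png

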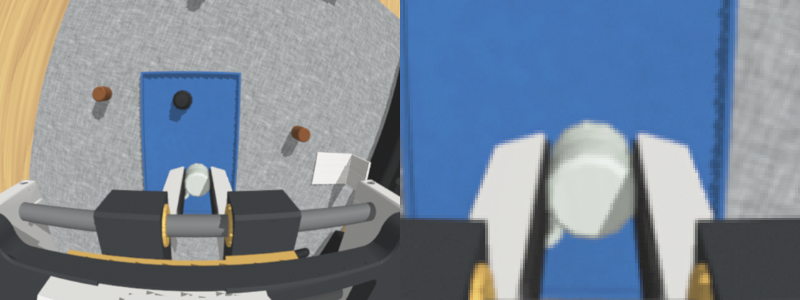

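Cap is held, crown centre near (276.4,258.3). Its lean in the image is parallax. I'll compute the offset relative to the TCP for cap and stud.

Run:
```python
from h import *
A=np.load('w_st.npz');B=np.load('w_cap.npz');H=np.load('w_held.npz')
def tool(d,psi): return np.array([d[0]*np.cos(psi)+d[1]*np.sin(psi), d[0]*np.sin(psi)-d[1]*np.cos(psi)])*1e3
st=onz(A,276.5,199.5,.023,1);cap=onz(B,279.2,204.7,.029,1);held=onz(H,276.4,258.3,H['p'][2]+.0175,1)
print('stud',tool(st-A['p'],1.2513),'cap',tool(cap-B['p'],1.9149),'held',tool(held-H['p'],1.916))
# same with refined crown edges in held image
g=cv2.imread('pics/w_held.png')[225:285,250:305]
hsv=cv2.cvtColor(g,cv2.COLOR_BGR2HSV)
for v in range(240,284,3): print(v,[int(x) for x in hsv[v-225,10:46:3,2]])
print([ (v,int(hsv[v-225,26,2])) for v in range(226,285)])
```

```text
stud [2.30129248 1.00931179] cap [2.14334409 2.7941488 ] held [-0.16409512 -0.13126196]
240 [117, 152, 171, 187, 201, 210, 213, 215, 213, 210, 170, 73]
243 [105, 149, 186, 213, 232, 236, 237, 238, 229, 208, 194, 62]
246 [116, 182, 223, 228, 225, 223, 226, 230, 238, 235, 198, 64]
249 [146, 215, 220, 220, 221, 220, 220, 222, 221, 234, 199, 82]
252 [191, 218, 220, 219, 220, 220, 220, 222, 220, 223, 152, 100]
255 [188, 222, 219, 220, 221, 220, 220, 221, 221, 199, 148, 112]
258 [189, 222, 221, 219, 221, 220, 221, 222, 221, 157, 152, 111]
261 [187, 222, 221, 219, 220, 220, 220, 222, 195, 152, 152, 110]
264 [145, 221, 221, 219, 220, 220, 220, 222, 163, 151, 151, 99]
267 [137, 201, 222, 218, 220, 221, 219, 213, 150, 152, 144, 94]
270 [132, 182, 195, 220, 220, 220, 220, 162, 151, 141, 178, 116]
273 [179, 206, 170, 162, 191, 205, 200, 143, 159, 176, 179, 130]
276 [211, 183, 176, 175, 175, 173, 173, 177, 179, 178, 179, 157]
279 [179, 176, 175, 174, 176, 176, 177, 178, 177, 176, 179, 169]
282 [176, 175, 174, 175, 177, 177, 177, 179, 175, 176, 178, 172]
[(226, 183), (227, 182), (228, 184), (229, 193), (230, 211), (231, 214), (232, 208), (233, 211), (234, 211), (235, 204), (236, 201), (237, 202), (238, 204), (239, 207), (240, 212), (241, 219), (242, 230), (243, 236), (244, 236), (245, 230), (246, 224), (247, 221), (248, 220), (249, 220), (250, 221), (251, 220), (252, 220), (253, 220), (254, 220), (255, 220), (256, 220), (257, 221), (258, 220), (259, 220), (260, 220), (261, 220), (262, 220), (263, 220), (264, 221), (265, 220), (266, 220), (267, 220), (268, 220), (269, 220), (270, 220), (271, 221), (272, 220), (273, 207), (274, 168), (275, 161), (276, 173), (277, 176), (278, 176), (279, 177), (280, 176), (281, 177), (282, 177), (283, 177), (284, 176)]
```

Run:
```python
from h import *
st=np.load('m2.npz')['st'];psi=1.2513
t=st[:2]+np.array([.15e-3*np.cos(psi)+.13e-3*np.sin(psi),.15e-3*np.sin(psi)-.13e-3*np.cos(psi)])
np.save('t.npy',t)
robot.move_pose([*t,.10],[np.pi,0,psi])
robot.servo_line([*t,.058],v=.1);robot.hold(.3)
s=robot.sense();print(s['t'],s['ee_pos'],t,s['ee_rot'],s['contact_force'])
a=shot('scene','s2.png');w=shot('wrist','w2.png')
i=cv2.imread('pics/s2.png');j=cv2.imread('pics/w2.png')
cv2.imwrite('pics/c2.png',np.hstack([cv2.resize(i[100:205,190:330],(400,300),interpolation=2),cv2.resize(j[180:300,200:360],(400,300),interpolation=2)]))
h=robot.servo_line([*t,.042],v=.02,contact_N=4)
s=robot.sense();print(h,s['t'],s['ee_pos'],s['contact_force'],s['wrist_torque'])
```

```text
10.2667 [ 0.49197229 -0.23825817  0.058619  ] [ 0.49160169 -0.23800769] [3.14047895e+00 3.86407644e-04 1.25135131e+00] [-0.46635148  0.0860552  -0.05311359]
False 11.3167 [ 0.49170134 -0.23805961  0.0420963 ] [ 0.30647552 -0.39060792 -1.04160302] [ 0.03751195 -0.04300318  0.00478759]
```

View pics/c2.png

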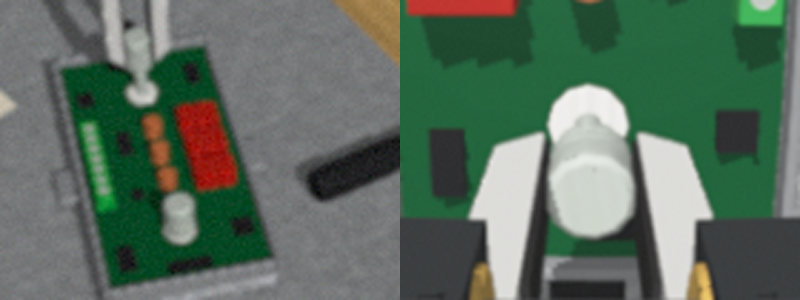

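The cap is lined up over the stud and slid into the guide bore with no contact force. I'll press it home.

Run:
```python
from h import *
t=np.load('t.npy')
robot.gripper_close(f_grip=55)
h=robot.servo_line([*t,.0305],v=.012,contact_N=28)
s=robot.sense();print(h,s['t'],s['ee_pos'],s['contact_force'],s['gripper_width'])
c=shot('wrist','w3.png');p=s['ee_pos']
j=cv2.imread('pics/w3.png');i=shot('scene','s3.png');i=cv2.imread('pics/s3.png')
cv2.imwrite('pics/c3.png',np.hstack([cv2.resize(i[100:205,190:330],(400,300),interpolation=2),cv2.resize(j[180:300,200:360],(400,300),interpolation=2)]))
```

```text
False 12.6417 [ 0.49143675 -0.23802151  0.03146022] [-4.46885665  1.96081735  8.49216679] 0.01824632478850365
```

View pics/c3.png

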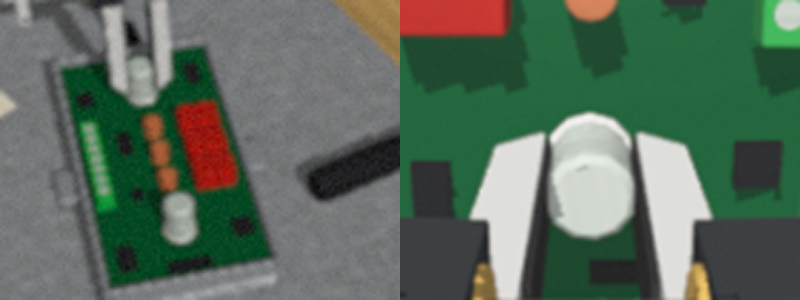

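Run:
```python
from h import *
t=np.load('t.npy')
robot.open()
robot.servo_line([*t,.075],v=.1)
robot.gripper_close(f_grip=20)
robot.hold(.2)
robot.servo_line([*t,.053],v=.05)
h=robot.servo_line([*t,.044],v=.008,contact_N=4)
s=robot.sense();print('touch',h,s['t'],s['ee_pos'],s['contact_force'],s['gripper_width'])
h=robot.servo_line([*t,s['ee_pos'][2]-.005],v=.006,contact_N=22)
s=robot.sense();print('press',h,s['t'],s['ee_pos'],s['contact_force'])
robot.servo_line([*t,.12],v=.12)
robot.open()
robot.servo_line([*(np.load('w_st.npz')['p'][:2]),.145],v=.1);robot.hold(.3)
s=robot.sense();print(s['t'],s['ee_pos'],s['contact_force'])
c=shot('wrist','w4.png');shot('scene','s4.png')
j=cv2.imread('pics/w4.png');i=cv2.imread('pics/s4.png')
cv2.imwrite('pics/c4.png',np.hstack([cv2.resize(i[100:205,190:330],(400,300),interpolation=2),cv2.resize(j[40:250,200:350],(286,400),interpolation=2)[:300] if 0 else cv2.resize(j[20:245,130:430],(400,300),interpolation=2)]))
```

```text
touch True 17.3833 [ 0.49163859 -0.23803752  0.04922547] [0.0228511  0.36828229 3.47571282] 0.0005044204559492751
press True 17.875 [ 0.49172476 -0.23809958  0.04918697] [-1.50363353  0.76475941  5.64947258]
20.7667 [ 0.48946587 -0.2397368   0.14439401] [0.16838676 0.02989409 0.14646459]
```

View pics/c4.png

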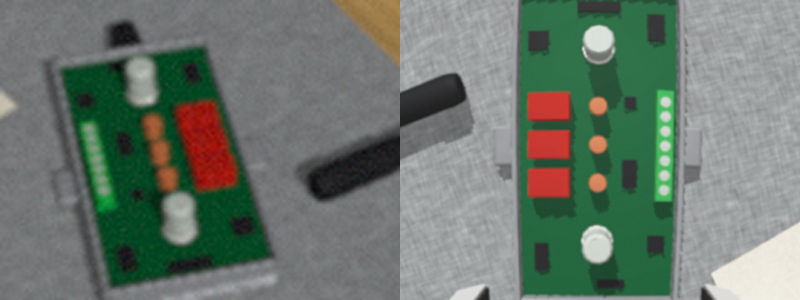

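The cap stands upright on the collar. Last check: the tray bystanders against the first top picture, then hand in.

Run:
```python
from h import *
robot.servo_line([*np.load('t.npy'),.2],v=.15)
shot('scene','s5.png')
a=cv2.imread('pics/scene1.png').astype(int);b=cv2.imread('pics/s5.png').astype(int)
d=np.abs(a-b).max(2)
for n,(u,v) in dict(sleeve=(317,283),knob=(378,327),cap=(341,312),donecap=(253,176)).items():
    print(n,d[v-12:v+12,u-12:u+12].mean())
robot.finish_job();print(robot.sense()['t'])
```

```text
sleeve 5.5
knob 7.001736111111111
cap 49.71527777777778
donecap 6.069444444444445
the job is handed in; nothing more can be done
the job is handed in; nothing more can be done
```

The steel cap is on the bare stud, the one at the gland end. I gripped it in the tray, slid it over the stud and pressed it down while held. I then let go, pushed once more on the crown with shut fingers, backed off and handed the job in at about 22 s.

**Seating:** the crown was touched at 49.2 mm, where 49 mm is nominal for fully home. It moved less than 0.1 mm under the final push, which stopped on its 22 N limit. The force I read just after that stop was only 5.6 N, so I did not confirm the peak separately. The last pictures show the cap upright on the collar.

**Everything else:** the sleeve, the knob and the finished cap look unchanged between the first and last scene pictures, within image noise.

**Disagreements:**
- The gripper read 18.6 mm on the 20 mm cap.
- My reading of the stud's tip was about 2 mm off from the collar. I used the collar, and the cap went on without resistance.

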